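Unbolt the craft stock chest while holding its safety catch

TASK

Unbolt the lid of the stock chest: press its spring safety catch down with one fingertip and, while holding it down, push the bolt's upright thumb tab with the other fingertip until the bolt is fully back at its stop. Then take your fingers away, so that the catch springs back up behind the bolt. Touch only: grip and lift nothing, do not force the bolt, and leave the figure, spool, glue bottle and tape roll as they stand.

Things in the scene. Friction and masses are not known exactly. Their poses are not given: they have to be found in the camera images.
- chest: flat plywood stock chest, 260 (x) x 320 (y) x 80 mm high, fixed to the table, turned up to 0.5 rad. Origin: centre of its underside; z up. Its flat top lies at z = 80 mm in its frame and carries the steel bolt and the catch side by side, both running along the chest's y axis: bolt on the line x = -28 mm, catch on the line x = +28 mm. The bolt opens towards the chest's +y (where the lid's hinges are). Fixed steel staples around the bar stand 32 mm above the chest top.
- bolt (a joint): the bolt, a flat steel bar sliding in staples: 0 = locked in its keeper, 0.040 m = fully back at its stop, grows as it moves towards the chest's +y. Stays where it is left; about 2 N friction. Bar top is 28 mm above the chest top. A lug on the bar is blocked by the catch's tooth after 2 mm of play unless the catch is pressed at least 6 mm; from 2 to 34 mm of travel the lug passes over the tooth, beyond that the tooth can spring up behind it and locks the bolt open.
- bolt_tab (a point): centre of the top edge of the bolt's upright thumb tab: a steel plate 30 mm wide (chest x), 6 mm thick (chest y), reaching from the bar up to 66 mm above the chest top; this point moves with the bolt (locked: chest x -28, y -30 mm). Push it on its -y face, towards +y.
- catch (a joint): spring safety catch, travels straight down: 0 = up, 0.012 m = pressed to its stop; the bolt is free from 0.006 m. Springs up by itself. Needs 3 N to start and 9 N at the stop.
- catch_pad (a point): centre of the top of the catch's long steel press plate, 28 mm (chest x) x 95 mm (chest y), 6 mm thick, its top 52 mm above the chest top when up (chest x +28, y -22.5 mm); moves down with it. The plate does not move along the bolt: a fingertip may slide along it, it is pressed alike anywhere on its length. Its centre line lies 56 mm from the centre of the thumb tab across the chest's x.
- figure: bystander: turned wooden figure standing near one corner of the chest top, 90 mm high, foot 52 mm across; origin at the centre of its underside
- spool: bystander: wooden thread spool standing near the opposite corner of the chest top, 54 mm high, 42 mm across; origin at the centre of its underside (figure and spool may have swapped corners)
- glue: bystander: white glue bottle standing on the table beside the chest, 120 mm high, 48 mm across; origin at the centre of its underside
- tape_roll: bystander: paper tape roll lying on the table beside the chest, 90 mm across, 20 mm high; origin at the centre of its underside

How it is judged:
On the way, in this order (a step that is already met when the one before it is completed fails the run):
1. a fingertip holds the catch down (at least 6 mm) while the bolt is still locked (within 4 mm) (value of joint catch above 0.006 m and contact force between the fingers and catch above 1 N and value of joint bolt below 0.004 m), for 0.1 s.
2. the bolt has been pushed past 30 mm with the fingers still pressing the catch down and pushing the bolt (value of joint bolt above 0.03 m and value of joint catch above 0.005 m and contact force between the fingers and catch above 1 N and contact force between the fingers and bolt above 0.3 N).
At the end, for the whole second after the job is handed in: the bolt is back at its stop (at least 35 of 40 mm) and at rest, the catch has sprung up again (within 2 mm), and the four bystanders stand within 25 mm of where they were, not leaning over 30 degrees (value of joint bolt above 0.035 m and value of joint catch below 0.002 m and velocity of joint bolt between -0.01 and 0.01 m/s and distance of each of figure, spool, glue, tape_roll from where it was at the start of the episode below 0.025 m and angle between each of figure, spool, glue, tape_roll's own z axis and vertical below 0.52 rad); the robot touches nothing.
It fails at once if the wooden figure is pushed, lifted, carried or knocked over (moved more than 25 mm or leaning over 30 degrees) (distance of figure from where it was at the start of the episode above 0.025 m or angle between figure's own z axis and vertical above 0.52 rad).
It fails at once if the thread spool is pushed, lifted, carried or knocked over (moved more than 25 mm or leaning over 30 degrees) (distance of spool from where it was at the start of the episode above 0.025 m or angle between spool's own z axis and vertical above 0.52 rad).
It fails at once if the glue bottle is pushed, lifted, carried or knocked over (moved more than 25 mm or leaning over 30 degrees) (distance of glue from where it was at the start of the episode above 0.025 m or angle between glue's own z axis and vertical above 0.52 rad).
It fails at once if the tape roll is pushed, lifted, carried or knocked over (moved more than 25 mm or leaning over 30 degrees) (distance of tape_roll from where it was at the start of the episode above 0.025 m or angle between tape_roll's own z axis and vertical above 0.52 rad).
It fails at once if the bolt is forced or gripped hard (over 60 N from the fingers) (contact force between the fingers and bolt above 60 N).
It also fails if it takes over 38 s, if anything falls off the work surface, if the arm or the gripper's body presses on something with over 40 N, if the wrist force passes 120 N, or if a joint passes its speed limit or range.

ROBOT

A 7-joint arm with a two-finger parallel gripper is mounted at the origin on the work surface. World frame = base frame: x ahead of the robot, y to its left, z up, the work surface at z = 0. Lengths are in m, angles in rad, forces in N, time in s.
With the tool pointing down it reaches from about 0.4 to 0.85 m from the base axis. Payload 4.5 kg.
Tool frame: the origin (TCP) lies between the finger pads; the fingertips stand r.finger_overhang ahead of it and the grasp point (between the pads) lies 8 mm behind it (r.finger_overhang is the distance from the TCP to the fingertips, in m); z points along the fingers, x is the direction in which the jaws open and shut, and the axes are right-handed (so a half turn about z gives the same grasp; the last joint's range is limited). The gripper opens to 88 mm and grips with 3 to 60 N. Pads are 18 mm wide; open, the fingers measure 123 mm over their backs; the gripper's body (75 mm by 187 mm) begins 45 mm behind the grasp point.
Start: joints at [1.254, 0.689, -0.195, 1.565, 0.157, 0.902, -0.215], TCP at [0.215, -0.587, 0.25] pointing down, gripper open.
Joint ranges: [-3.01, 3.01], [-0.46, 2.08], [-1.47, 1.51], [0.13, 2.56], [-1, 4.14], [0.04, 2.09], [-2.66, 2.66]. Speed limits (rad/s): [2.57, 2.57, 3.14, 3.14, 3.14, 3.14, 3.14].

INTERFACE

Orientations are given as a unit quaternion [x, y, z, w].
In Python, from plant import r gives the robot as it stands.
- The arm moves only by the tool move_arm, never from a script. Its argument "targets" is a list that holds one entry, the list of rows, each a list of 7 numbers: the turn, a rotation vector about the world's x, y, z in rad, then the shift along the world's x, y, z in m, then the opening, from 0 (shut) to 1 (fully open). A call has 1 to 5 rows; each row shifts and turns the pose as measured when the row begins; what a row does not reach is not made up. A row lasts 1/10 s, in which the tool goes at most 50 mm and 8.59 degrees, less where a joint would pass 70% of its speed; a pose out of reach is approached as far as the arm can. A call with a gripper value outside its range is refused whole. The fingers move at their own pace and stop on an object; "force" is the grip in N (left out, the last holds). Time passes only in rows, so rows that do not move let the fingers close. It gives the time, the measured TCP pose, the force and the opening at its end, in the units of the state.
- r.get_state(): the state, without advancing time (a new reading comes with each control period).
- r.snapshot(name): name is "scene" or "top" or "wrist"; returns a dict with "frame" (400x640x3 uint8, red, green, blue), "K" (3x3 intrinsics, pixels), "D" ([k1, k2, p1, p2, k3] as OpenCV has them; the pictures are not rectified), "T" (4x4, takes a point from camera to world coordinates). Camera axes: x right, y up, looking along -z (the intrinsics and any distortion apply to the point x, -y, -z); pixel columns grow to the right and rows downward; lengths in m; the calibration is good to about 2 mm. A picture is of the moment at which its call begins. There is no depth.
- r.finish_job(): hands the job in, once; it reports no verdict.
Trained networks look in a picture, given as the dict that the camera call returned (one of the last four; its "shot" number tells which), for a name from the list of things; names that differ only in an ending like _2 or _b are one class to them, and where a whole thing is asked for, a point or a joint stands for the part that bears it (a point fixed in the world has none). Each returns a list of dicts, best first, with "score" (0 to 1); they miss things now and then, are a little off and sometimes report something else, mostly with a low value. They report only what shows in the picture. A call takes as long as a camera call.
- r.find_in(picture, query): "centre" ([row, column] in pixels, amid what is visible of it).
The state is a dict: "clock": time; "q": joint angles; "qd": joint speeds; "joint_torque": joint torques, N m; "tool_pos": TCP position; "eef_rot": TCP orientation; "contact_force": force on the tool from outside, world axes, zero at the start; "moment": the same for the moment, N m; "opening": opening from 0.0 (shut) to 1.0 (fully open).
Only numpy, scipy, OpenCV 4.12 (cv2) and the standard library are available. Lean on these libraries where they do the work, as an engineer would, in place of code of your own. Each camera call takes 0.05 s, during which the arm holds its last target. There are 200 camera calls.

## Working session

There is one attempt and no reset: what is moved stays moved. The work goes in short steps, Python scripts to look and compute and a tool call to move; the robot and the scene stay as the last step left them, time stands still between calls to the robot, and variables do not carry over. Pictures are saved under pics/ and viewed, about 8 in all and at most 12, crops included, and the job is handed in when it is done.

Besides the shell and the picture viewer there is one more tool, called after "Call:" as name(argument=value, ...) on one line, values as JSON. move_arm: Moves the arm, as the interface text tells. Its arguments: {"type":"object","properties":{"targets":{"type":"array","items":{"type":"array","items":{"type":"array","items":{"type":"number"}}}},"force":{"type":"number"}},"required":["targets"]}

```bash
mkdir -p pics; ls
cat > h.py <<'E'
import numpy as np, cv2
from plant import r
from scipy.spatial.transform import Rotation as R
def ray(s,rc):
    u=cv2.undistortPoints(np.array([[[rc[1],rc[0]]]],float),s["K"],np.array(s["D"]))[0,0]
    T=np.array(s["T"]); d=T[:3,:3]@np.array([u[0],-u[1],-1]); return T[:3,3],d
def at_z(s,rc,z):
    o,d=ray(s,rc); return o+d*(z-o[2])/d[2]
def proj(s,P):
    T=np.array(s["T"]); p=(np.array(P)-T[:3,3])@T[:3,:3]; p=p*[1,-1,-1]
    q=cv2.projectPoints(p.reshape(-1,1,3),np.zeros(3),np.zeros(3),np.array(s["K"]),np.array(s["D"]))[0].reshape(-1,2); return q[:,::-1]
E
python3 - <<'E'
from h import *
np.set_printoptions(precision=4,suppress=True)
st=r.get_state(); print(st["clock"],st["tool_pos"],st["eef_rot"],st["opening"],r.finger_overhang,st["contact_force"])
H=dict(chest=.08,bolt_tab=.13,catch_pad=.13,figure=.12,spool=.107,glue=.06,tape_roll=.01)
for n in ("top","scene"):
    s=r.snapshot(n); cv2.imwrite(f"pics/{n}0.png",s["frame"][:,:,::-1]); print(n,np.array(s["T"])[:3,3])
    for k,z in H.items():
        for f in r.find_in(s,k)[:2]: print(k,round(f["score"],2),f["centre"],at_z(s,f["centre"],z))
E
```

```text
pics
0.0 [ 0.2145 -0.5864  0.2489] [ 0.8197 -0.5728 -0.0008 -0.0005] 1.0038490987829582 0.011 [-0.1958 -0.4389  0.7048]
top [0.3829 0.0618 1.1331]
chest 0.57 [196.6, 350.0] [ 0.5354 -0.0266  0.08  ]
bolt_tab 0.83 [201.6, 358.5] [ 0.5182 -0.04    0.13  ]
catch_pad 0.98 [174.7, 356.4] [ 0.5742 -0.0351  0.13  ]
catch_pad 0.71 [196.1, 350.9] [ 0.5292 -0.0242  0.13  ]
figure 0.85 [227.5, 415.5] [ 0.4681 -0.1601  0.12  ]
figure 0.45 [174.1, 356.9] [ 0.5775 -0.0372  0.12  ]
spool 0.68 [158.1, 285.0] [0.6108 0.1148 0.107 ]
spool 0.26 [174.0, 359.2] [ 0.5803 -0.0433  0.107 ]
glue 0.92 [190.7, 455.2] [ 0.5571 -0.2637  0.06  ]
tape_roll 0.82 [211.3, 229.8] [0.5051 0.2425 0.01  ]
scene [ 1.0401 -0.0153  0.8366]
chest 0.57 [221.1, 293.9] [ 0.5839 -0.0286  0.08  ]
bolt_tab 0.62 [188.7, 283.8] [ 0.5361 -0.0447  0.13  ]
catch_pad 0.77 [209.7, 285.1] [ 0.5868 -0.0438  0.13  ]
figure 0.74 [172.7, 226.1] [ 0.4787 -0.1651  0.12  ]
spool 0.92 [215.0, 366.5] [0.5969 0.1182 0.107 ]
spool 0.43 [188.1, 285.4] [ 0.5184 -0.0423  0.107 ]
glue 0.6 [228.4, 181.7] [ 0.5722 -0.2637  0.06  ]
glue 0.53 [205.2, 287.9] [ 0.5307 -0.0402  0.06  ]
tape_roll 0.55 [206.8, 395.9] [0.5209 0.207  0.01  ]
tape_roll 0.22 [175.9, 226.8] [ 0.4024 -0.1859  0.01  ]
```

Run:
```python
import cv2
a=cv2.imread("pics/top0.png")[110:280,220:480]; cv2.imwrite("pics/top0c.png",cv2.resize(a,None,fx=3,fy=3,interpolation=cv2.INTER_CUBIC))
a=cv2.imread("pics/scene0.png")[130:310,160:420]; cv2.imwrite("pics/scene0c.png",cv2.resize(a,None,fx=3,fy=3,interpolation=cv2.INTER_CUBIC))
```

```text
(no output)
```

View pics/top0c.png

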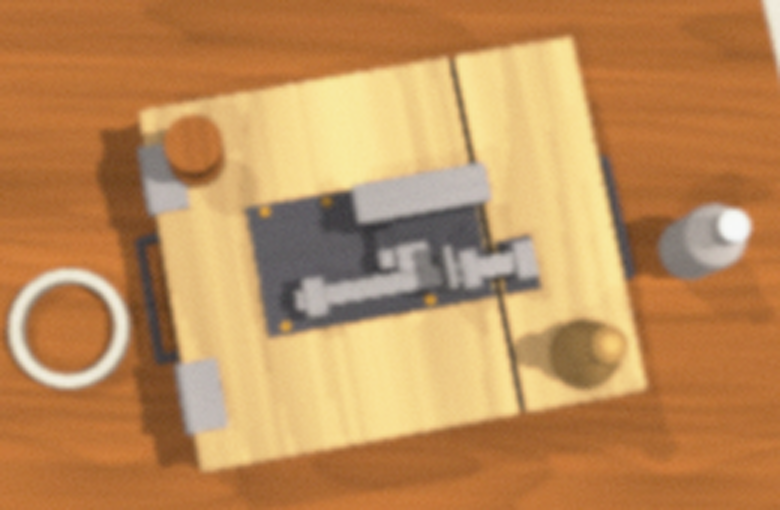

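View pics/scene0c.png

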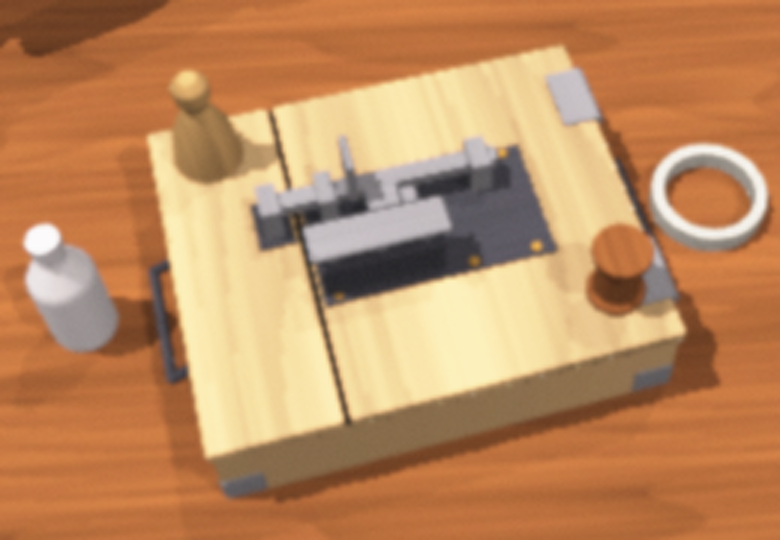

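The top view shows the chest with its hinges at image left (world +y), so the yaw is about +0.17. The catch plate is at crop (420,193) and the tab at about (455,265). The figure is at bottom right, the spool at top left, and the glue and tape are beside the chest. The scene view agrees. Next I'll fit the chest pose from corners in both pictures.

```bash
cat >> h.py <<'E'
def W(p,c):
    x,y,a=p; c=np.atleast_2d(c)/1000.
    return np.c_[x+np.cos(a)*c[:,0]-np.sin(a)*c[:,1], y+np.sin(a)*c[:,0]+np.cos(a)*c[:,1], c[:,2]]
CH=[[130,160,80],[130,-160,80],[-130,-160,80],[-130,160,80]]
CA=[[42,25,132],[42,-70,132],[14,-70,132],[14,25,132]]
E
python3 - <<'E'
from h import *
from scipy.optimize import least_squares
np.set_printoptions(precision=4,suppress=True)
obs={"top":(np.array([[140,110],[572,38],[648,388],[203,470],[352,185],[485,163],[490,200],[358,224]])/3+[220,110]),
"scene":(np.array([[684,335],[208,458],[150,135],[563,47],[453,233],[315,258],[305,228],[447,199]])/3+[160,130])}
S={n:r.snapshot(n) for n in obs}
def res(p,ns=("top","scene")): return np.concatenate([(proj(S[n],W(p,CH+CA))[:,::-1]-obs[n]).ravel() for n in ns])
for ns in (("top",),("scene",),("top","scene")):
    f=least_squares(lambda p:res(p,ns),[.535,-.027,.165],loss="soft_l1"); print(ns,f.x,np.abs(f.fun).reshape(-1,2).max(1))
p=f.x; np.save("p.npy",p)
for k,c in dict(tab=[-28,-30,146],pad=[28,-22.5,132],tcp0=[0,-52,0],tcp1=[0,-2,0]).items(): print(k,W(p,c),proj(S["top"],W(p,c)),proj(S["scene"],W(p,c)))
print("chest y dir",-np.sin(p[2]),np.cos(p[2]))
s=S["top"];a=s["frame"][:,:,::-1][110:280,220:480].copy()
a=cv2.resize(a,None,fx=3,fy=3)
tab=[[-43,-33,146],[-13,-33,146],[-13,-27,146],[-43,-27,146]]
for q in (CH,CA,tab):
    g=((proj(s,W(p,q))[:,::-1]-[220,110])*3).astype(int); cv2.polylines(a,[g.reshape(-1,1,2)],True,(0,0,255),1)
s=S["scene"];b=cv2.resize(s["frame"][:,:,::-1][130:310,160:420].copy(),None,fx=3,fy=3)
for q in (CH,CA,tab):
    g=((proj(s,W(p,q))[:,::-1]-[160,130])*3).astype(int); cv2.polylines(b,[g.reshape(-1,1,2)],True,(0,0,255),1)
cv2.imwrite("pics/ov.png",cv2.resize(np.vstack([a[80:440,100:700],b[80:320,100:700]]),None,fx=1,fy=1))
E
```

```text
('top',) [ 0.5432 -0.0275  0.1999] [1.184  0.9676 1.568  0.723  0.3699 0.5614 1.1516 0.1356]
('scene',) [ 0.5493 -0.0244  0.1986] [0.4504 0.8347 0.766  0.692  0.6909 2.1296 0.5067 1.0871]
('top', 'scene') [ 0.5455 -0.0258  0.1998] [0.1625 1.5469 2.3341 1.8116 1.1788 1.6356 0.9219 1.0244 2.1902 2.6098
 0.4961 0.5706 2.3021 1.653  1.2152 2.2369]
tab [[ 0.524  -0.0608  0.146 ]] [[197.9458 369.5816]] [[179.6633 275.105 ]]
pad [[ 0.5774 -0.0423  0.132 ]] [[173.1122 359.9735]] [[205.1007 285.6118]]
tcp0 [[ 0.5558 -0.0768  0.    ]] [[193.2739 368.6944]] [[230.0913 273.4997]]
tcp1 [[ 0.5459 -0.0278  0.    ]] [[197.0076 347.6444]] [[224.8853 295.0817]]
chest y dir -0.1984614875605701 0.980108686807359
```

View pics/ov.png

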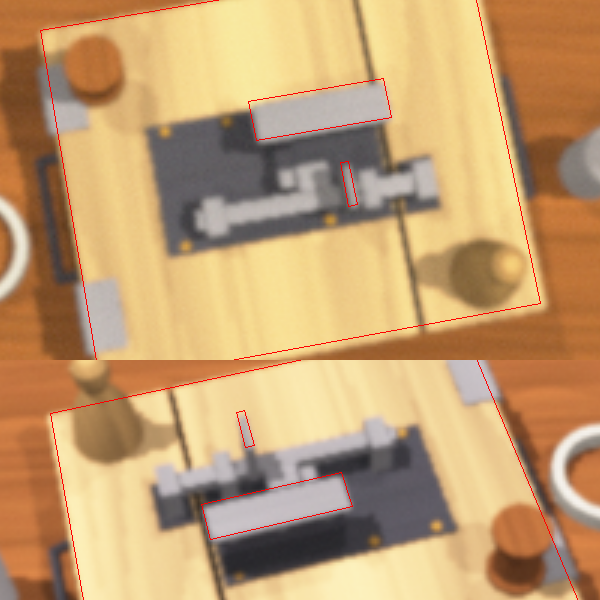

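The overlay fits both views, with the catch, tab and chest outlines on their edges to about 2 px. The chest is at (0.546, -0.026) with yaw 0.20. I'll now move above the start position.

Call:
move_arm(targets=[[[0,0,0.095,0.023,0.034,0,0.45],[0,0,0.095,0.023,0.034,0,0.45],[0,0,0.095,0.023,0.034,0,0.45],[0,0,0.095,0.023,0.034,0,0.45],[0,0,0.095,0.023,0.034,0,0.45]]])

```text
clock: 1.4
tool_pos: [0.327, -0.418, 0.2497]
eef_rot: [0.932, -0.363, 0.002, 0.003]
contact_force: [0.9, 0.1, 0.6]
opening: 0.571
```

Call:
move_arm(targets=[[[0,0,0.095,0.023,0.034,0,0.45],[0,0,0.095,0.023,0.034,0,0.45],[0,0,0.095,0.023,0.034,0,0.45],[0,0,0.095,0.023,0.034,0,0.45],[0,0,0.095,0.023,0.034,0,0.45]]])

```text
clock: 1.9
tool_pos: [0.4462, -0.2414, 0.2511]
eef_rot: [0.992, -0.124, 0.004, 0.004]
contact_force: [0.7, -0.7, -0.2]
opening: 0.444
```

Call:
move_arm(targets=[[[0,0,0.095,0.023,0.034,0,0.45],[0,0,0.095,0.023,0.034,0,0.45],[0,0,0.095,0.023,0.034,0,0.45],[0,0,0.095,0.023,0.034,0,0.45],[0,0,0,0,0,0,0.45]]])

```text
clock: 2.4
tool_pos: [0.5452, -0.0929, 0.2528]
eef_rot: [0.997, 0.079, 0.008, 0.001]
contact_force: [-0.0, 0.3, -0.5]
opening: 0.45
```

```bash
cat >> h.py <<'E'
def rel():
    p=np.load("p.npy"); st=r.get_state(); t=np.array(st["tool_pos"]); M=R.from_quat(st["eef_rot"]).as_matrix()
    c,s=np.cos(p[2]),np.sin(p[2]); d=t[:2]-p[:2]
    print("clock",st["clock"],"tcp",t,"chest mm",np.round(1000*np.array([c*d[0]+s*d[1],-s*d[0]+c*d[1],t[2]]),1),"xyaw",np.arctan2(M[1,0],M[0,0])-p[2],"toolz",M[:,2].round(4),"open",st["opening"],"F",np.round(st["contact_force"],2),"q",np.round(st["q"],2))
E
python3 - <<'E'
from h import *
np.set_printoptions(precision=4,suppress=True)
rel(); p=np.load("p.npy")
s=r.snapshot("wrist"); a=s["frame"][:,:,::-1].copy()
tab=[[-43,-33,146],[-13,-33,146],[-13,-27,146],[-43,-27,146]]
for q in (CA,tab): cv2.polylines(a,[proj(s,W(p,q))[:,::-1].astype(int).reshape(-1,1,2)],True,(0,0,255),1)
for k in ("bolt_tab","catch_pad"):
    for f in r.find_in(s,k)[:1]: print(k,f,at_z(s,f["centre"],.132))
cv2.imwrite("pics/w1.png",a)
E
```

```text
clock 2.4 tcp [ 0.5452 -0.0929  0.2528] chest mm [-13.6 -65.7 252.8] xyaw -0.042034407018424064 toolz [ 0.0168 -0.001  -0.9999] open 0.4501259456595442 F [-0.01  0.33 -0.49] q [ 0.41  0.62 -0.54  1.79  0.42  0.83 -0.17]
bolt_tab {'centre': [127.2, 298.1], 'score': 0.65} [ 0.5187 -0.0363  0.132 ]
catch_pad {'centre': [128.3, 361.1], 'score': 0.62} [ 0.5694 -0.0291  0.132 ]
```

View pics/w1.png

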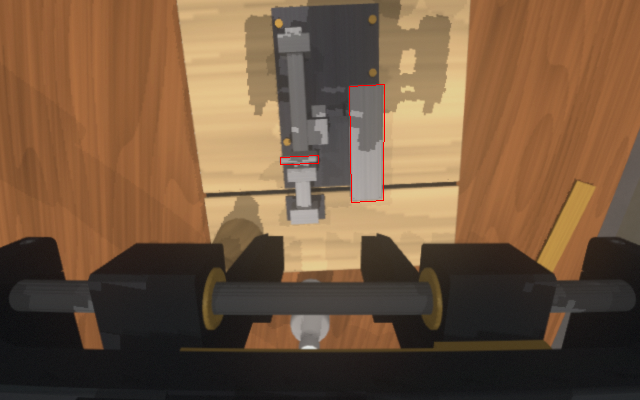

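The wrist overlay lands on the catch plate and tab to within about 1–2 px, so the estimate holds. I'll correct the offset, yaw and tilt, then come down to just above the plate.

Call:
move_arm(targets=[[[0.001,0.017,0.042,0.0106,0.016,0,0.45],[0,0,0,0,0,-0.03,0.45],[0,0,0,0,0,-0.03,0.45],[0,0,0,0,0,-0.02,0.45],[0,0,0,0,0,0,0.45]]])

```text
clock: 3.05
tool_pos: [0.5486, -0.0962, 0.1701]
eef_rot: [0.996, 0.085, -0.005, 0.007]
contact_force: [-0.0, 0.1, -0.2]
opening: 0.447
```

Run:
```python
from h import *
np.set_printoptions(precision=4,suppress=True)
rel()
```

```text
clock 3.05 tcp [ 0.5486 -0.0962  0.1701] chest mm [-10.9 -69.5 170.1] xyaw -0.029059644091063208 toolz [-0.0079 -0.0147 -0.9999] open 0.4472179664976146 F [-0.02  0.12 -0.16] q [ 0.36  0.74 -0.46  1.84  0.52  0.69 -0.24]
```

Call:
move_arm(targets=[[[0.008,-0.004,0.016,0.004,0.01,0,0.45],[0.008,-0.004,0.015,0.004,0.01,0,0.45],[0,0,0,0,0,0,0.45]]])

```text
clock: 3.35
tool_pos: [0.5575, -0.0774, 0.1723]
eef_rot: [0.995, 0.099, 0.002, -0.0]
contact_force: [0.5, 0.1, -1.3]
opening: 0.45
```

Run:
```python
from h import *
np.set_printoptions(precision=4,suppress=True)
rel()
```

```text
clock 3.35 tcp [ 0.5575 -0.0774  0.1723] chest mm [  1.5 -52.9 172.3] xyaw -0.0005442412370752769 toolz [ 0.0033  0.0011 -1.    ] open 0.450152391732117 F [ 0.47  0.07 -1.33] q [ 0.34  0.75 -0.48  1.82  0.52  0.69 -0.24]
```

Call:
move_arm(targets=[[[0,0.003,0,-0.0015,0,-0.012,0.45],[0,0,0,0,0,-0.012,0.45],[0,0,0,0,0,0,0.45]]])

```text
clock: 3.65
tool_pos: [0.5569, -0.0773, 0.1482]
eef_rot: [0.995, 0.099, 0.002, -0.0]
contact_force: [-0.1, 0.1, 0.4]
opening: 0.448
```

Run:
```python
from h import *
np.set_printoptions(precision=4,suppress=True)
rel()
a=r.snapshot("wrist")["frame"][100:300,160:480,::-1]; b=r.snapshot("scene")["frame"][130:270,180:404,::-1]
cv2.imwrite("pics/w2.png",np.vstack([cv2.resize(a,(540,338)),cv2.resize(b,(540,250),interpolation=cv2.INTER_CUBIC)]))
```

```text
clock 3.65 tcp [ 0.5569 -0.0773  0.1482] chest mm [  1.  -52.7 148.2] xyaw -0.0004804985556901842 toolz [ 0.0036  0.0006 -1.    ] open 0.448441792728342 F [-0.08  0.06  0.36] q [ 0.32  0.78 -0.46  1.84  0.54  0.64 -0.26]
```

View pics/w2.png

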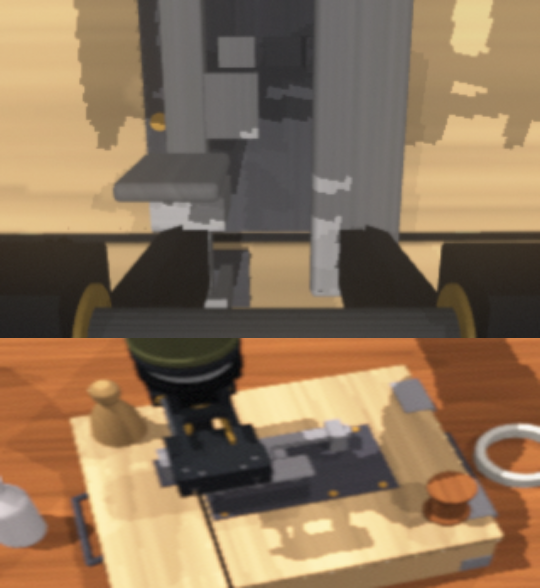

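The wrist view shows the left fingertip just behind the tab (tab at x 115–230, tip at x 160–210). The right fingertip is over the plate (plate at x 313–410, tip from about x 340). The scene view shows the figure and spool clear of the gripper. Next I'll press the catch.

Call:
move_arm(targets=[[[0,0.003,0,0,0,-0.005,0.45],[0,0,0,0,0,-0.005,0.45],[0,0,0,0,0,-0.005,0.45],[0,0,0,0,0,0,0.45]]])

```text
clock: 4.15
tool_pos: [0.5581, -0.0773, 0.1345]
eef_rot: [0.995, 0.099, 0.002, 0.0]
contact_force: [-1.8, -0.4, 6.6]
opening: 0.448
```

Run:
```python
from h import *
np.set_printoptions(precision=4,suppress=True)
rel()
```

```text
clock 4.15 tcp [ 0.5581 -0.0773  0.1345] chest mm [  2.2 -53.  134.5] xyaw -0.0009560574899084573 toolz [ 0.0036  0.0001 -1.    ] open 0.4477570425591935 F [-1.78 -0.37  6.61] q [ 0.31  0.8  -0.44  1.85  0.56  0.61 -0.28]
```

Call:
move_arm(targets=[[[0,0.002,0,-0.001,0,-0.003,0.45],[0,0,0,0,0,-0.001,0.45],[0,0,0,0,0,-0.0005,0.45]]])

```text
clock: 4.45
tool_pos: [0.5581, -0.0773, 0.1316]
eef_rot: [0.995, 0.099, 0.002, 0.001]
contact_force: [-3.0, 0.2, 8.4]
opening: 0.451
```

Run:
```python
from h import *
np.set_printoptions(precision=4,suppress=True)
rel()
```

```text
clock 4.45 tcp [ 0.5581 -0.0773  0.1316] chest mm [  2.2 -53.  131.6] xyaw -0.0010950746083227547 toolz [ 0.0048 -0.0009 -1.    ] open 0.450719675625767 F [-3.04  0.24  8.39] q [ 0.31  0.8  -0.44  1.85  0.57  0.61 -0.28]
```

The force of 8.4 N and the height both put the catch at about 11 mm down. Now I'll push along the chest's +y.

Call:
move_arm(targets=[[[0,0,0,-0.0012,0.005,0,0.45],[0,0,0,-0.0012,0.005,0,0.45],[0,0,0,-0.0012,0.005,0,0.45],[0,0,0,-0.0012,0.005,0,0.45]]])

```text
clock: 4.85
tool_pos: [0.5578, -0.0681, 0.1347]
eef_rot: [0.996, 0.094, 0.007, 0.009]
contact_force: [0.6, -4.9, 6.6]
opening: 0.45
```

Run:
```python
from h import *
np.set_printoptions(precision=4,suppress=True)
rel()
```

```text
clock 4.85 tcp [ 0.5578 -0.0681  0.1347] chest mm [  3.7 -43.9 134.7] xyaw -0.012294318341157934 toolz [ 0.0146 -0.0158 -0.9998] open 0.44978176638873474 F [ 0.59 -4.89  6.61] q [ 0.27  0.79 -0.41  1.87  0.57  0.59 -0.33]
```

Call:
move_arm(targets=[[[0.016,0.014,0.012,-0.002,0,-0.003,0.45],[0,0,0,0,0,-0.001,0.45]]])

```text
clock: 5.05
tool_pos: [0.5581, -0.0681, 0.1326]
eef_rot: [0.995, 0.1, 0.003, 0.0]
contact_force: [-4.4, -1.0, 8.7]
opening: 0.45
```

Run:
```python
from h import *
np.set_printoptions(precision=4,suppress=True)
rel()
```

```text
clock 5.05 tcp [ 0.5581 -0.0681  0.1326] chest mm [  4.  -43.9 132.6] xyaw -0.00021522408408827798 toolz [ 0.0062 -0.0002 -1.    ] open 0.4498661366574442 F [-4.43 -0.99  8.7 ] q [ 0.29  0.8  -0.44  1.86  0.56  0.6  -0.3 ]
```

Call:
move_arm(targets=[[[0.004,0.003,0.003,-0.0015,0.006,-0.001,0.45],[0.004,0.003,0.003,-0.0015,0.006,-0.001,0.45],[0.004,0.003,0.003,-0.0015,0.006,-0.001,0.45],[0.004,0.003,0.003,-0.0015,0.006,-0.001,0.45]]])

```text
clock: 5.45
tool_pos: [0.557, -0.0597, 0.1321]
eef_rot: [0.995, 0.099, 0.002, 0.003]
contact_force: [0.1, -7.5, 9.4]
opening: 0.452
```

Run:
```python
from h import *
np.set_printoptions(precision=4,suppress=True)
rel()
```

```text
clock 5.45 tcp [ 0.557  -0.0597  0.1321] chest mm [  4.5 -35.5 132.1] xyaw -0.0015982890389156512 toolz [ 0.0041 -0.0056 -1.    ] open 0.45226019336857126 F [ 0.11 -7.46  9.36] q [ 0.27  0.8  -0.43  1.86  0.57  0.6  -0.32]
```

Call:
move_arm(targets=[[[0.004,0.002,0.002,-0.002,0.008,-0.0007,0.45],[0.004,0.002,0.002,-0.002,0.008,-0.0007,0.45],[0.004,0.002,0.002,-0.002,0.008,-0.0007,0.45],[0.004,0.002,0.002,-0.002,0.008,-0.0007,0.45]]])

```text
clock: 5.85
tool_pos: [0.5543, -0.0458, 0.1324]
eef_rot: [0.995, 0.095, 0.003, 0.007]
contact_force: [1.1, -8.2, 7.0]
opening: 0.45
```

Run:
```python
from h import *
np.set_printoptions(precision=4,suppress=True)
rel()
```

```text
clock 5.85 tcp [ 0.5543 -0.0458  0.1324] chest mm [  4.7 -21.3 132.4] xyaw -0.010437744022908396 toolz [ 0.0065 -0.0139 -0.9999] open 0.4497711684674765 F [ 1.07 -8.22  7.02] q [ 0.23  0.79 -0.41  1.88  0.57  0.59 -0.36]
```

Call:
move_arm(targets=[[[0.01,0.004,0.006,-0.002,0.008,-0.0012,0.45],[0.006,0.003,0.004,-0.002,0.008,-0.001,0.45],[0.005,0.002,0.004,-0.002,0.008,-0.0008,0.45]]])

```text
clock: 6.15
tool_pos: [0.5523, -0.0349, 0.1321]
eef_rot: [0.995, 0.096, 0.002, 0.006]
contact_force: [0.8, -8.0, 8.1]
opening: 0.447
```

Run:
```python
from h import *
np.set_printoptions(precision=4,suppress=True)
rel()
```

```text
clock 6.15 tcp [ 0.5523 -0.0349  0.1321] chest mm [  4.9 -10.2 132.1] xyaw -0.008222259815758581 toolz [ 0.0053 -0.0109 -0.9999] open 0.4467890957790254 F [ 0.79 -8.01  8.15] q [ 0.22  0.79 -0.41  1.88  0.57  0.58 -0.38]
```

Call:
move_arm(targets=[[[0.008,0.003,0.006,-0.002,0.008,-0.001,0.45],[0.006,0.002,0.003,-0.0018,0.007,-0.001,0.45],[0.003,0.001,0.002,-0.001,0.005,-0.0008,0.45]]])

```text
clock: 6.45
tool_pos: [0.5511, -0.0282, 0.132]
eef_rot: [0.995, 0.096, 0.002, 0.007]
contact_force: [-1.0, -9.8, 9.2]
opening: 0.45
```

Run:
```python
from h import *
np.set_printoptions(precision=4,suppress=True)
rel()
```

```text
clock 6.45 tcp [ 0.5511 -0.0282  0.132 ] chest mm [  5.1  -3.4 132. ] xyaw -0.008256903605470406 toolz [ 0.0062 -0.0126 -0.9999] open 0.45037628700754195 F [-0.98 -9.8   9.22] q [ 0.2   0.79 -0.41  1.89  0.57  0.58 -0.39]
```

Call:
move_arm(targets=[[[0.01,0.003,0.006,-0.0016,0.007,-0.001,0.45],[0.006,0.002,0.003,-0.0016,0.007,-0.001,0.45]]])

```text
clock: 6.65
tool_pos: [0.5511, -0.028, 0.132]
eef_rot: [0.995, 0.095, 0.002, 0.008]
contact_force: [0.9, -14.4, 10.5]
opening: 0.45
```

Run:
```python
from h import *
np.set_printoptions(precision=4,suppress=True)
rel()
s=r.snapshot("wrist")
for y in (0,10): print(y, proj(s,W(np.load("p.npy"),[[-43,y-3,146],[-13,y-3,146]])))
a=s["frame"][60:300,160:480,::-1]; b=r.snapshot("scene")["frame"][130:270,180:404,::-1]
cv2.imwrite("pics/w3.png",np.vstack([cv2.resize(a,(448,336)),cv2.resize(b,(448,280),interpolation=cv2.INTER_CUBIC)])[:600])
```

```text
clock 6.65 tcp [ 0.5511 -0.028   0.132 ] chest mm [  5.1  -3.3 132. ] xyaw -0.008498679352795885 toolz [ 0.0064 -0.016  -0.9999] open 0.45026969414513096 F [  0.94 -14.41  10.46] q [ 0.2   0.79 -0.4   1.89  0.57  0.58 -0.39]
0 [[276.8555 212.4459]
 [276.5231 280.329 ]]
10 [[256.203  209.8713]
 [255.7845 279.2137]]
```

View pics/w3.png

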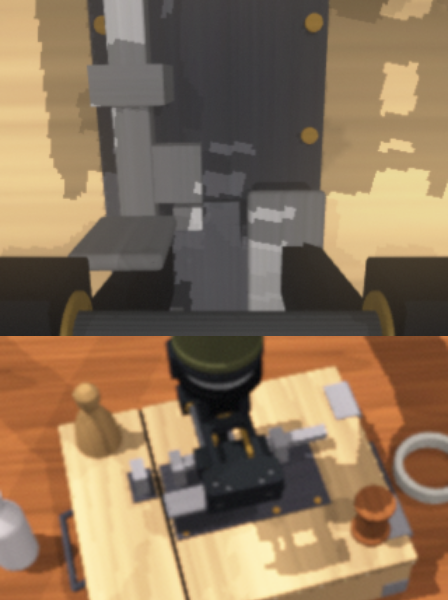

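The bolt stalled and Fy rose to 14 N. The tab's near edge is at about row 251, which matches chest y ≈ 12–13 mm, so it is at the stop. I'll back off a little, then lift away.

Call:
move_arm(targets=[[[0.008,0.003,0.004,0.0015,-0.006,0,0.45],[0.004,0,0,0.0015,-0.006,0,0.45],[0,0,0,0,0,0.02,0.45],[0,0,0,0,0,0.03,0.45],[0,0,0,0,0,0.04,0.45]]])

```text
clock: 7.25
tool_pos: [0.5531, -0.0381, 0.2214]
eef_rot: [0.995, 0.099, -0.0, -0.0]
contact_force: [0.4, -0.8, -0.3]
opening: 0.449
```

Call:
move_arm(targets=[[[0,0,0,-0.01,-0.02,0.04,0.45],[0,0,0,-0.02,-0.04,0.02,0.45],[0,0,0,-0.02,-0.04,0.0,0.45],[0,0,0,-0.02,-0.04,0,0.45],[0,0,0,0,0,0,0.45]]])

```text
clock: 7.75
tool_pos: [0.4842, -0.1809, 0.2884]
eef_rot: [0.995, 0.1, 0.006, 0.001]
contact_force: [0.2, -0.3, -1.3]
opening: 0.45
```

Run:
```python
from h import *
np.set_printoptions(precision=4,suppress=True)
rel(); p=np.load("p.npy")
H=dict(figure=.12,spool=.107,glue=.06,tape_roll=.01)
v=[]
tab=[[-43,7,146],[-13,7,146],[-13,13,146],[-43,13,146]]
for n,(y,x) in dict(top=(110,220),scene=(130,160)).items():
    s=r.snapshot(n); a=cv2.resize(s["frame"][y:y+170,x:x+260,::-1],None,fx=3,fy=3,interpolation=cv2.INTER_CUBIC)
    for q in (CA,tab): cv2.polylines(a,[((proj(s,W(p,q))[:,::-1]-[x,y])*3).astype(int).reshape(-1,1,2)],True,(0,0,255),1)
    v.append(a[60:360,150:700] if n=="scene" else a[100:400,150:700])
    for k,z in H.items():
        for f in r.find_in(s,k)[:1]: print(n,k,round(f["score"],2),f["centre"],at_z(s,f["centre"],z))
cv2.imwrite("pics/end.png",np.vstack(v))
```

```text
clock 7.75 tcp [ 0.4842 -0.1809  0.2884] chest mm [ -90.8 -139.8  288.4] xyaw 0.0013849122109804435 toolz [ 0.0125 -0.0004 -0.9999] open 0.4496492301334517 F [ 0.17 -0.31 -1.33] q [ 0.65  0.54 -0.6   1.84  0.39  0.87  0.07]
top figure 0.8 [226.0, 416.4] [ 0.4712 -0.162   0.12  ]
top spool 0.55 [160.2, 284.7] [0.6063 0.1153 0.107 ]
top tape_roll 0.91 [224.4, 257.0] [0.4765 0.179  0.01  ]
scene figure 0.85 [174.2, 227.7] [ 0.4829 -0.1615  0.12  ]
scene spool 0.89 [218.8, 366.6] [0.6058 0.1171 0.107 ]
scene glue 0.67 [231.2, 183.4] [ 0.5792 -0.2595  0.06  ]
scene tape_roll 0.68 [203.8, 392.3] [0.5121 0.2001 0.01  ]
```

View pics/end.png

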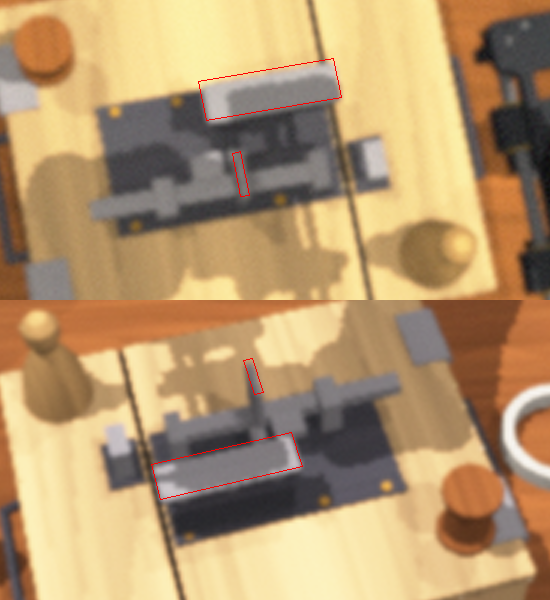

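The end view shows the bolt out of its keeper, with the tab on the 40 mm overlay in both pictures. The catch plate is back on its "up" outline, and the figure, spool and tape are where they were. The arm is clear, so I'm handing in.

```bash
python3 -c "
from plant import r
print(r.finish_job())"
```

```text
the job is handed in; nothing more can be done
None
```

I pressed the catch down about 11 mm with one fingertip. While holding it, I pushed the bolt's thumb tab with the other until the bolt stopped. Then I backed off, lifted clear and handed the job in at about 8 s on the robot's clock. No verdict was reported.

**Bolt:** it stalled at about 14 N of push, well under the 60 N limit. In both final pictures the tab lies on the outline for 40 mm of travel. The fingertip position alone gives about 39 mm, which is within the measuring error.

**Catch:** in both final pictures the plate lies on its "up" outline again. The catch rose briefly to about 7–8 mm pressed early in the push, still past the 6 mm release point. I pressed it back down before pushing on.

**Bystanders:** the figure and spool read within about 10 mm of where they were, which is detector noise.
- **Tape roll:** the detector's top-view position moved by 28 pixels. The scene view and the picture itself show it in the same place, and the gripper never went near it.
- **Glue bottle:** it was not detected in the last top view, where the gripper was near it in the picture. The scene view put it within about 8 mm of its start.

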